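Empty the spacer cup into the organiser drawer

ROBOT

A 6-joint arm with a two-finger parallel gripper is mounted at the origin on the work surface. World frame = base frame: x ahead of the robot, y to its left, z up, the work surface at z = 0. Lengths are in m, angles in rad, forces in N, time in s.
With the tool pointing down it reaches from about 0.35 to 0.975 m from the base axis. Payload 17.4 kg.
Tool frame: the origin (TCP) lies at the very end of the fingers, on their centre line; the grasp point (between the pads) lies 19 mm behind it; z points along the fingers, y is the line along which they close (so a half turn about z gives the same grasp; the last joint's range is limited). The gripper opens to 85 mm and grips with 20 to 120 N. Pads are 22 mm wide; open, the fingers measure 114 mm over their backs; the gripper's body (76 mm by 85 mm) begins 54 mm behind the grasp point. The pads swing forward as they close: fully open they stand 13 mm farther back than shut.
Start: joints at [1.29, 0.116, 1.442, -0, 1.584, -0.038], TCP at [0.162, 0.655, 0.231] pointing down, gripper open.
Joint ranges: [-2.83, 2.83], [-0.83, 2.19], [0.07, 2.5], [-1.14, 4.28], [0.01, 3], [-2.97, 2.97]. Speed limits (rad/s): [1.89, 1.89, 2.22, 3.14, 3.14, 3.14].

INTERFACE

Orientations are given as a rotation vector (axis times angle).
In Python, from cell import * gives the robot as it stands. Calls block until the motion is done:
- move_to(position, orientation): joint-space move of the TCP to a pose.
- move_linear(position, v=0.15, ori=None, max_force=None): straight line of the TCP; ori=None keeps the orientation; v is the mean speed in m/s. With max_force (N) it stops when the force on the tool has changed by that much, and returns True; else False.
- movej(angles): joint-space move.
- release() and gripper_close(): open the fingers fully, or close them until they stop; the grip force is fixed at half the most.
- dwell(seconds).
- ik(position, orientation): joint angles nearest the present ones, or None.
- sense(): the state.
- capture(name): name is "side" or "top"; returns a dict with "pixels" (480x640x3 uint8, red, green, blue), "K" (3x3 intrinsics, pixels), "camera_from_world" (4x4, takes a point from world to camera coordinates). Camera axes: x right, y up, looking along -z (the intrinsics and any distortion apply to the point x, -y, -z); pixel columns grow to the right and rows downward; lengths in m; the calibration is good to about 2 mm. A picture is of the moment at which its call begins. There is no depth.
A pose or a line that the arm cannot do raises MotionError and nothing moves.
- hand_in(): hands the job in; it is judged then, once.
The state is a dict: "t": time; "joint_pos": joint angles; "joint_vel": joint speeds; "joint_efforts": joint torques, N m; "position": TCP position; "eef_rot": TCP orientation; "force": force on the tool from outside, world axes, zero at the start; "ft_torque": the same for the moment, N m; "width": finger opening in m; "grip_force": force on a finger pad.
Only numpy, scipy, OpenCV 4.12 (cv2) and the standard library are available. Lean on these libraries where they do the work, as an engineer would, in place of code of your own. Each camera call takes 0.05 s, during which the arm holds its last target. There are 200 camera calls.

TASK

Tidy up the repair bench: pour all six steel spacers out of the steel cup into the open drawer of the small grey organiser. Stand the empty cup upright back on its cork coaster and push the drawer fully shut. Leave the bottle and the screwdriver where they are.

Things in the scene. Friction and masses are not known exactly. Their poses are not given: they have to be found in the camera images.
- cup: Plain steel cup without handle, standing upright on the cork coaster, 65 mm high, round, outer diameter 56 mm at the foot and 62 mm at the rim, wall 3 mm, floor 4 mm thick, about 130 g empty. Origin at the centre of its underside, z up along its axis to the mouth. The six spacers lie in it in one layer.
- spacer0: One of six like round solid steel spacers (short cylinders), 15 mm diameter, 13 mm long, about 16 g, in the cup at the start. Origin at its centre, z along its axis. They slide on the cup's wall (friction up to about 0.72), so the cup must be tipped well past level, about 130 degrees from upright, to empty surely.
- spacer1: One of six like round solid steel spacers (short cylinders), 15 mm diameter, 13 mm long, about 16 g, in the cup at the start. Origin at its centre, z along its axis. They slide on the cup's wall (friction up to about 0.72), so the cup must be tipped well past level, about 130 degrees from upright, to empty surely.
- spacer2: One of six like round solid steel spacers (short cylinders), 15 mm diameter, 13 mm long, about 16 g, in the cup at the start. Origin at its centre, z along its axis. They slide on the cup's wall (friction up to about 0.72), so the cup must be tipped well past level, about 130 degrees from upright, to empty surely.
- spacer3: One of six like round solid steel spacers (short cylinders), 15 mm diameter, 13 mm long, about 16 g, in the cup at the start. Origin at its centre, z along its axis. They slide on the cup's wall (friction up to about 0.72), so the cup must be tipped well past level, about 130 degrees from upright, to empty surely.
- spacer4: One of six like round solid steel spacers (short cylinders), 15 mm diameter, 13 mm long, about 16 g, in the cup at the start. Origin at its centre, z along its axis. They slide on the cup's wall (friction up to about 0.72), so the cup must be tipped well past level, about 130 degrees from upright, to empty surely.
- spacer5: One of six like round solid steel spacers (short cylinders), 15 mm diameter, 13 mm long, about 16 g, in the cup at the start. Origin at its centre, z along its axis. They slide on the cup's wall (friction up to about 0.72), so the cup must be tipped well past level, about 130 degrees from upright, to empty surely.
- coaster: Flat round cork coaster fixed on the table, 110 mm diameter, 4 mm thick, origin at the centre of its underside. The cup stands on it, near its middle; it can be left or right of the organiser.
- organiser_drawer0 (a joint): How far the organiser's drawer is pulled out, in m: 0 fully shut, 0.165 at most; it starts 0.12 to 0.155 open. It slides freely (about 1 N) and stays where it is left.
- organiser: Fixed grey box 240 x 200 x 80 mm (x, y, z) with one drawer, origin at the centre of its underside, x away from the drawer's front. It covers the rear of the drawer's tray: only a length equal to the drawer's opening minus 6 mm, counted from the tray's inner front wall, lies open to above.
- drawer_floor (a point): Centre of the drawer's inner floor (moves with the drawer). x points along the travel from the handle into the organiser (pushing along +x shuts it), y across, z up. The tray inside is 195 mm along x, 158 mm along y, 36 mm deep, walls 6 mm; a front panel 15 mm thick stands before the front wall, its top about 68 mm above the table.
- organiser_drawer0_handle (a point): Middle of the drawer's steel bar handle, a bar of 11 mm diameter and 100 mm length along the drawer's y, about 44 mm above the table, 35 mm in front of the drawer's front face; same axes as drawer_floor. It can be pushed.
- cleaner: Bystander: closed white plastic bottle standing loose on the table on the other side of the organiser from the cup, 60 mm diameter, 150 mm high. Origin at the centre of its underside.
- screwdriver: Bystander: screwdriver with an orange handle lying loose on the table to the right (-y). Origin near its middle.
There are look-alikes about, which are no part of the job. Several things have the shape of the cup; the one meant has the colours described above. Several things look just like the coaster: the one meant starts farthest to the robot's left.

How it is judged:
On the way:
1. all six spacers lie in the drawer's tray while the drawer is open at least 80 mm (x of spacer0 in the frame of drawer_floor between -0.099 and 0.099 m and y of spacer0 in the frame of drawer_floor between -0.08 and 0.08 m and z of spacer0 in the frame of drawer_floor between 0 and 0.034 m and x of spacer1 in the frame of drawer_floor between -0.099 and 0.099 m and y of spacer1 in the frame of drawer_floor between -0.08 and 0.08 m and z of spacer1 in the frame of drawer_floor between 0 and 0.034 m and x of spacer2 in the frame of drawer_floor between -0.099 and 0.099 m and y of spacer2 in the frame of drawer_floor between -0.08 and 0.08 m and z of spacer2 in the frame of drawer_floor between 0 and 0.034 m and x of spacer3 in the frame of drawer_floor between -0.099 and 0.099 m and y of spacer3 in the frame of drawer_floor between -0.08 and 0.08 m and z of spacer3 in the frame of drawer_floor between 0 and 0.034 m and x of spacer4 in the frame of drawer_floor between -0.099 and 0.099 m and y of spacer4 in the frame of drawer_floor between -0.08 and 0.08 m and z of spacer4 in the frame of drawer_floor between 0 and 0.034 m and x of spacer5 in the frame of drawer_floor between -0.099 and 0.099 m and y of spacer5 in the frame of drawer_floor between -0.08 and 0.08 m and z of spacer5 in the frame of drawer_floor between 0 and 0.034 m and value of joint organiser_drawer0 above 0.08 m), for 0.2 s.
At the end, for the whole second after the job is handed in: All six spacers lie in the drawer's tray (below its rim), the drawer is shut to within 6 mm, and the cup stands still and upright (within 0.1 rad) on the coaster, its axis within 30 mm of the coaster's centre (x of spacer0 in the frame of drawer_floor between -0.099 and 0.099 m and y of spacer0 in the frame of drawer_floor between -0.08 and 0.08 m and z of spacer0 in the frame of drawer_floor between 0 and 0.034 m and x of spacer1 in the frame of drawer_floor between -0.099 and 0.099 m and y of spacer1 in the frame of drawer_floor between -0.08 and 0.08 m and z of spacer1 in the frame of drawer_floor between 0 and 0.034 m and x of spacer2 in the frame of drawer_floor between -0.099 and 0.099 m and y of spacer2 in the frame of drawer_floor between -0.08 and 0.08 m and z of spacer2 in the frame of drawer_floor between 0 and 0.034 m and x of spacer3 in the frame of drawer_floor between -0.099 and 0.099 m and y of spacer3 in the frame of drawer_floor between -0.08 and 0.08 m and z of spacer3 in the frame of drawer_floor between 0 and 0.034 m and x of spacer4 in the frame of drawer_floor between -0.099 and 0.099 m and y of spacer4 in the frame of drawer_floor between -0.08 and 0.08 m and z of spacer4 in the frame of drawer_floor between 0 and 0.034 m and x of spacer5 in the frame of drawer_floor between -0.099 and 0.099 m and y of spacer5 in the frame of drawer_floor between -0.08 and 0.08 m and z of spacer5 in the frame of drawer_floor between 0 and 0.034 m and value of joint organiser_drawer0 below 0.006 m and angle between cup's own z axis and vertical below 0.1 rad and horizontal distance between cup and coaster below 0.03 m and height (world z) of cup between 0.001 and 0.008 m and linear speed of cup below 0.02 m/s); the robot touches nothing.
It fails at once if the bottle is tipped (over 0.4 rad) or moved more than 40 mm (angle between cleaner's own z axis and vertical above 0.4 rad or distance of cleaner from where it was at the start of the episode above 0.04 m).
It fails at once if the screwdriver is moved more than 40 mm (distance of screwdriver from where it was at the start of the episode above 0.04 m).
It also fails if it takes over 72 s, if anything falls off the work surface, if the arm or the gripper's body presses on something with over 40 N, if the wrist force passes 120 N, or if a joint passes its speed limit or range.

## Working session

There is one attempt and no reset: what is moved stays moved. The work goes in short steps, each a Python script; the robot and the scene stay as the last script left them, time stands still between calls to the robot, and variables do not carry over. Pictures are saved under pics/ and viewed, at most 10 in all, crops included, and the job is handed in when it is done.

```bash
mkdir -p pics; ls; python3 - <<'E'
from cell import *
import cv2,numpy as np,pickle
d={}
for n in("top","side"):
    c=capture(n);d[n]=c;cv2.imwrite(f"pics/{n}0.png",np.array(c["pixels"])[:,:,::-1]);print(n,np.array(c["K"]).tolist(),np.round(c["camera_from_world"],3).tolist(),[k for k in c])
s=sense();print(s["t"],s["eef_rot"],s["width"])
pickle.dump(d,open("d0.pkl","wb"))
E
```

```text
pics
top [[495.00161680036183, 0.0, 324.60320939492766], [0.0, 495.00161680036183, 245.96499716496095], [0.0, 0.0, 1.0]] [[0.006, -1.0, -0.017, -0.117], [0.985, 0.003, 0.171, -0.582], [-0.171, -0.017, 0.985, -1.111], [0.0, 0.0, 0.0, 1.0]] ['pixels', 'K', 'camera_from_world']
side [[491.12954519804845, 0.0, 316.32035315725096], [0.0, 491.12954519804845, 240.44184892172618], [0.0, 0.0, 1.0]] [[-0.983, -0.183, 0.007, 0.535], [0.15, -0.78, 0.608, -0.203], [-0.106, 0.598, 0.794, -1.092], [0.0, 0.0, 0.0, 1.0]] ['pixels', 'K', 'camera_from_world']
0.1 [-3.80395362e-01 -3.11830691e+00  1.67891803e-03] 0.08562723198206802
```

View pics/top0.png

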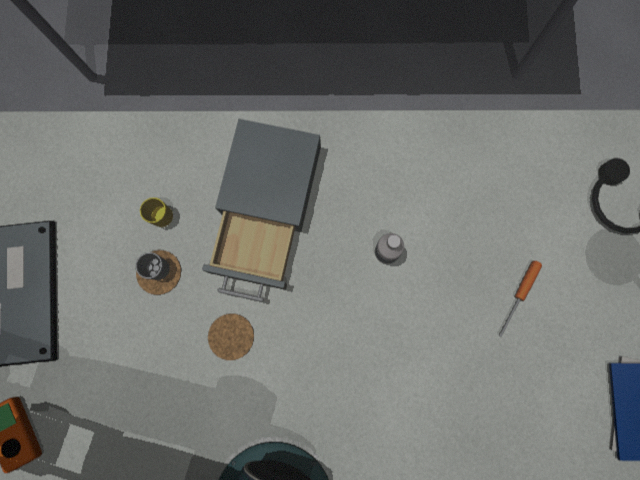

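View pics/side0.png

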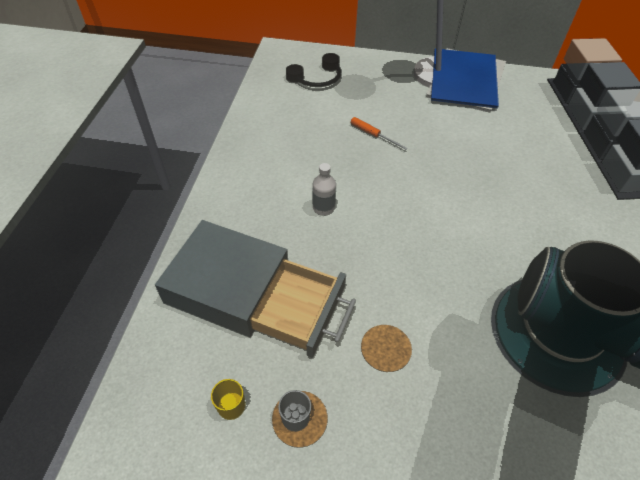

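The top view has the steel cup with dark spacers at (152,266), on the cork coaster at (158,272). The look-alikes are a yellow cup at (156,211) and a second coaster at (231,336). The steel-coloured cup fits the description, and the coaster at (158,272) is the one farthest left (+y). The bottle is at (390,247) and the screwdriver at (522,297). Next I'll confirm this in an enlarged crop and measure.

```bash
cat > h.py <<'E'
import numpy as np, cv2
def p2w(c,uv,z):
    T=np.array(c["camera_from_world"]);R,t=T[:3,:3],T[:3,3];K=np.array(c["K"])
    d=np.linalg.inv(K)@np.array([uv[0],uv[1],1.]);d=R.T@np.array([d[0],-d[1],-d[2]]);o=-R.T@t
    return o+d*(z-o[2])/d[2]
def w2p(c,P):
    T=np.array(c["camera_from_world"]);q=T[:3,:3]@np.array(P)+T[:3,3];K=np.array(c["K"])
    q=K@np.array([q[0],-q[1],-q[2]]);return q[:2]/q[2]
E
python3 - <<'E'
import pickle;from h import *
d=pickle.load(open("d0.pkl","rb"));t,s=d["top"],d["side"]
def P(n,c,uv,z): print(n,np.round(p2w(c,uv,z),4)[:2])
for n,uv in dict(a=(240,120),b=(320,134),c=(304,227),d=(218,208)).items(): P("org "+n,t,uv,.08)
P("panel L",t,(204,267),.068);P("panel R",t,(292,289),.068)
P("handle L",t,(220,293),.044);P("handle R",t,(267,300),.044)
P("cup rim",t,(152,266),.069);P("cup rim side",s,(295,405),.069)
P("coaster",t,(159,272),.004);P("coaster side",s,(300,419),.004)
P("cleaner",t,(389,249),0.05);P("yellow",t,(156,210),.065)
a=cv2.resize(t["pixels"][180:320,110:310],None,fx=4,fy=4,interpolation=cv2.INTER_CUBIC)
cv2.imwrite("pics/crop1.png",a[:,:,::-1])
b=cv2.resize(s["pixels"][250:460,150:370],None,fx=2.8,fy=2.8,interpolation=cv2.INTER_CUBIC)
cv2.imwrite("pics/crop2.png",b[:,:,::-1])
E
```

```text
org a [0.8822 0.0892]
org b [ 0.8465 -0.1025]
org c [ 0.621  -0.0673]
org d [0.6656 0.1328]
panel L [0.5292 0.1621]
panel R [ 0.4795 -0.0412]
handle L [0.4715 0.1282]
handle R [0.4559 0.0183]
cup rim [0.5309 0.282 ]
cup rim side [0.5315 0.2907]
coaster [0.5248 0.2881]
coaster side [0.5224 0.2945]
cleaner [ 0.5753 -0.2647]
yellow [0.6643 0.2827]
```

View pics/crop1.png

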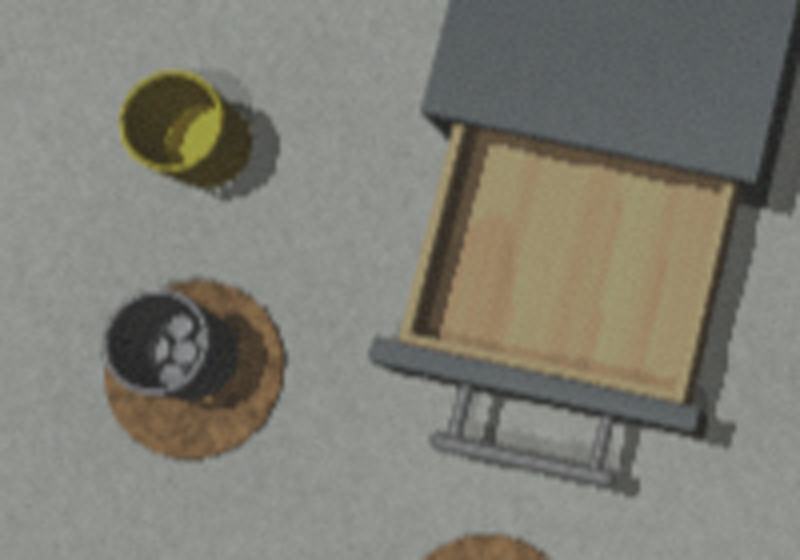

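View pics/crop2.png

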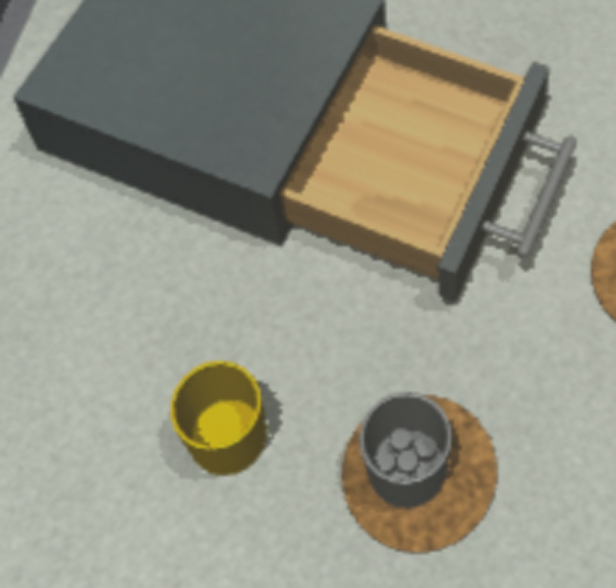

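Crop 1: steel cup rim centred at about (149,265) in full-image pixels, coaster at (158.5,272). The grey cup holds the spacers, and the yellow cup is excluded. Crop 2 shows the same in the side view, with the rim at (295,405) and the coaster at (300,419). Next I'll fit the organiser pose and check IK for a nearly horizontal grasp followed by a roll to pour.

```bash
cat >> h.py <<'E'
from scipy.spatial.transform import Rotation as Ro
def tool(az,p,roll):
    "tool z at azimuth az, p below horizontal; y horizontal at roll 0; rotation about tool z"
    z=np.array([np.cos(az)*np.cos(p),np.sin(az)*np.cos(p),-np.sin(p)]);y=np.array([-np.sin(az),np.cos(az),0])
    return Ro.from_matrix(np.c_[np.cross(y,z),y,z])*Ro.from_euler('z',roll)
def pose(g,az,p,roll,back=0.019):
    "TCP pose with grasp point at g"
    R=tool(az,p,roll);return np.array(g)+back*R.as_matrix()[:,2],R.as_rotvec()
E
python3 - <<'E'
import pickle;from h import *
from scipy.optimize import least_squares
from cell import *
d=pickle.load(open("d0.pkl","rb"));t,s=d["top"],d["side"]
for n,a,b,z in(("cup",(149.1,265.4),(294.8,405.5),.069),("coaster",(158.5,271.8),(299.6,418.7),.004)): print(n,p2w(t,a,z)[:2],p2w(s,b,z)[:2])
obs=[(t,(240,120),'o',.12,.1),(t,(320,134),'o',.12,-.1),(t,(218,208),'o',-.12,.1),(t,(304,227),'o',-.12,-.1),
(s,(156,285),'o',.12,.1),(s,(248,318),'o',-.12,.1),(s,(287.5,255),'o',-.12,-.1),(s,(204,222),'o',.12,-.1),
(t,(219.2,290),'h',0,.05),(t,(262,299.5),'h',0,-.05),(s,(353,300.5),'h',0,-.05),(s,(337.5,339.5),'h',0,.05)]
def f(x):
    c,sn=np.cos(x[2]),np.sin(x[2]);r=[]
    for cam,uv,k,a,b in obs:
        z=.08
        if k=='h': a=x[3];z=.044
        r+=list(w2p(cam,[x[0]+c*a-sn*b,x[1]+sn*a+c*b,z])-uv)
    return r
S=least_squares(f,[.75,.02,-.2,-.3],loss='soft_l1');print(S.x,np.round(f(S.x),1))
cup=np.array([.531,.289,.048])
for p in(.2,.3,.4):
  for az in(.0,.25,.5,.75):
    for roll in(0,np.pi):
      q=ik(*pose(cup,az,p,roll));print(p,az,round(roll,1),None if q is None else np.round(q,2))
E
```

```text
cup [0.53231362 0.28880556] [0.53162667 0.29165669]
coaster [0.52531353 0.28931799] [0.5232943  0.29403736]
[ 0.75461634  0.01816302 -0.21358784 -0.29460755] [-0.4 -4.3  1.1 -1.7 -3.8  2.9 -5.8  2.  -4.5 -2.7  1.7  2.8  2.7 -5.9
 -4.6 -4.4  0.3  0.5 -0.8  0.4  0.1 -0.1 -0.8 -1. ]
0.2 0.0 0 [0.76 0.02 2.33 4.22 0.87 0.88]
0.2 0.0 3.1 [ 0.76  0.02  2.33  4.22  0.87 -2.26]
0.2 0.25 0 [ 0.61 -0.07  2.42  3.74  0.66  1.15]
0.2 0.25 3.1 [ 0.61 -0.07  2.42  3.74  0.66 -1.99]
0.2 0.5 0 [ 0.42 -0.1   2.45  3.    0.58  1.67]
0.2 0.5 3.1 [ 0.42 -0.1   2.45  3.    0.58 -1.47]
0.2 0.75 0 [ 0.24 -0.07  2.42  2.34  0.73  2.12]
0.2 0.75 3.1 [ 0.24 -0.07  2.42  2.34  0.73 -1.02]
0.3 0.0 0 None
0.3 0.0 3.1 None
0.3 0.25 0 [ 0.61 -0.13  2.41  3.89  0.51  1.  ]
0.3 0.25 3.1 [ 0.61 -0.13  2.41  3.89  0.51 -2.14]
0.3 0.5 0 [ 0.42 -0.17  2.44  2.96  0.41  1.72]
0.3 0.5 3.1 [ 0.42 -0.17  2.44  2.96  0.41 -1.42]
0.3 0.75 0 [ 0.25 -0.13  2.41  2.18  0.6   2.28]
0.3 0.75 3.1 [ 0.25 -0.13  2.41  2.18  0.6  -0.86]
0.4 0.0 0 None
0.4 0.0 3.1 None
0.4 0.25 0 [ 0.6  -0.18  2.39  4.13  0.38  0.76]
0.4 0.25 3.1 [ 0.6  -0.18  2.39  4.13  0.38 -2.38]
0.4 0.5 0 [ 0.43 -0.21  2.42  2.85  0.24  1.82]
0.4 0.5 3.1 [ 0.43 -0.21  2.42  2.85  0.24 -1.32]
0.4 0.75 0 [ 0.26 -0.18  2.39  1.95  0.49  2.51]
0.4 0.75 3.1 [ 0.26 -0.18  2.39  1.95  0.49 -0.63]
```

```bash
python3 - <<'E'
import pickle;from h import *
from cell import *
d=pickle.load(open("d0.pkl","rb"));t,s=d["top"],d["side"]
print("tray centre",p2w(t,(255.5,245.5),.02)[:2],"fit (.579,.056)")
cup=np.array([.532,.2895,.047]);p=.3;az=.5
qh=ik(*pose(cup+[0,0,.2],az,p,np.pi));print(np.round(qh,2))
for z in(.1,.05,0.02): print(z,ik(*pose(cup+[0,0,z],az,p,np.pi)) is not None)
for a in(-.2,0,.2):
  for roll in(0,1.3,2.6):
    q=ik(*pose([.588,.08,.14],a,p,np.pi+roll));print(a,roll,None if q is None else np.round(q,2))
q0=sense()["joint_pos"]
a=np.array(qh);a[0]=q0[0]
b=np.array(q0);b[1]-=.35;movej(b);movej(a);movej(qh)
s=sense();print(s["t"],s["position"],s["width"])
move_linear(pose(cup+[0,0,.075],az,p,np.pi)[0],v=.2)
for n in("top","side"):
    c=capture(n);d[n]=c
pickle.dump(d,open("d1.pkl","wb"))
im=np.hstack([cv2.resize(d["top"]["pixels"][200:330,90:220],None,fx=3,fy=3),cv2.resize(d["side"]["pixels"][340:470,230:360],None,fx=3,fy=3)])
cv2.imwrite("pics/pre.png",im[:,:,::-1])
E
```

```text
tray centre [0.58797455 0.05263363] fit (.579,.056)
[ 0.42 -0.57  2.33  0.59  0.13  0.96]
0.1 True
0.05 True
0.02 True
-0.2 0 None
-0.2 1.3 None
-0.2 2.6 None
0 0 [ 0.16 -0.42  2.43  4.01  0.2  -2.38]
0 1.3 [ 0.16 -0.42  2.43  4.01  0.2  -1.08]
0 2.6 [ 0.16 -0.42  2.43  4.01  0.2   0.22]
0.2 0 [ 0.01 -0.44  2.44  2.18  0.22 -0.68]
0.2 1.3 [ 0.01 -0.44  2.44  2.18  0.22  0.62]
0.2 2.6 [ 0.01 -0.44  2.44  2.18  0.22  1.92]
4.2 [0.547583   0.29884142 0.24141977] 0.0855024209009569
```

View pics/pre.png

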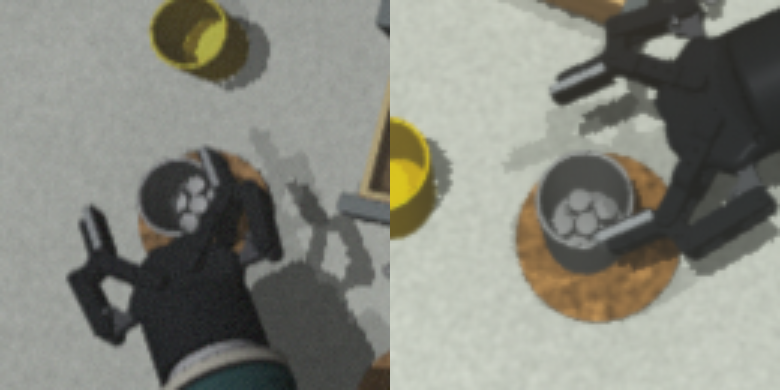

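The picture shows the open fingers straddling the grey cup (rim at about (149,265) in top-image pixels). Parallax explains the apparent shift. Now I'll descend and grip.

```bash
python3 - <<'E'
import pickle;from h import *
from cell import *
d=pickle.load(open("d1.pkl","rb"));print("mid pads",p2w(d["top"],(140.3,265.8),.122)[:2])
cup=np.array([.532,.2895,.047]);p=.3;az=.5
print(np.round(sense()["joint_pos"],2),sense()["t"])
r=move_linear(pose(cup,az,p,np.pi)[0],v=.08,max_force=10);s=sense();print(r,s["position"],s["force"],np.round(s["joint_pos"],2))
if not r:
    gripper_close();s=sense();print(s["width"],s["grip_force"],s["force"],s["t"])
    move_linear(pose(cup+[0,0,.15],az,p,np.pi)[0],v=.15)
    s=sense();print(s["width"],s["force"],s["t"],np.round(s["joint_pos"],2))
    for a in(0,.1,.2,.3):
      for roll in(0,1.3,2.6):
        q=ik(*pose([.595,.08,.14],a,p,np.pi+roll));print(a,roll,None if q is None else np.round(q,2))
E
```

```text
mid pads [0.524369   0.28816852]
[ 0.42 -0.36  2.42  2.78  0.21 -1.24] 7.6167
False [0.54815036 0.29829492 0.0420274 ] [-0.47240068 -1.87960648  0.61361643] [ 0.42 -0.16  2.44  2.96  0.41 -1.42]
0.05792716158461017 63.627035522001734 [-2.06412225  2.0355496   4.9945054 ] 9.075
0.05784778704379823 [ 0.155244   -0.82929859 -3.05416324] 12.8 [ 0.42 -0.5   2.38  1.62  0.07 -0.07]
0 0 [ 0.16 -0.4   2.42  3.97  0.21 -2.34]
0 1.3 [ 0.16 -0.4   2.42  3.97  0.21 -1.04]
0 2.6 [ 0.16 -0.4   2.42  3.97  0.21  0.26]
0.1 0 [ 0.08 -0.41  2.43  3.04  0.14 -1.47]
0.1 1.3 [ 0.08 -0.41  2.43  3.04  0.14 -0.17]
0.1 2.6 [ 0.08 -0.41  2.43  3.04  0.14  1.13]
0.2 0 [ 0.01 -0.41  2.42  2.21  0.23 -0.71]
0.2 1.3 [ 0.01 -0.41  2.42  2.21  0.23  0.59]
0.2 2.6 [ 0.01 -0.41  2.42  2.21  0.23  1.89]
0.3 0 [-0.06 -0.4   2.41  1.91  0.37 -0.47]
0.3 1.3 [-0.06 -0.4   2.41  1.91  0.37  0.83]
0.3 2.6 [-0.06 -0.4   2.41  1.91  0.37  2.13]
```

```bash
python3 - <<'E'
import pickle;from h import *
from cell import *
p=.3
q=np.array(ik(*pose([.593,.085,.14],.2,p,np.pi)))
qh=np.array(ik(*pose([.593,.085,.19],.2,p,np.pi)));print(np.round(q,2),np.round(qh,2))
movej(qh);movej(q);s=sense();print(s["t"],s["position"],s["width"],s["force"])
for r in(.7,1.2,1.5,1.7,1.9,2.1,2.3,2.6,2.8):
    a=q.copy();a[5]+=r;movej(a)
    if r>1.4: dwell(.1)
    s=sense();print(r,round(s["t"],2),round(s["force"][2],2),round(s["width"],4))
d={}
for n in("top","side"): d[n]=capture(n)
pickle.dump(d,open("d2.pkl","wb"))
im=np.hstack([cv2.resize(d["top"]["pixels"][190:320,170:320],None,fx=2.6,fy=2.6),cv2.resize(d["side"]["pixels"][240:370,220:370],None,fx=2.6,fy=2.6)])
cv2.imwrite("pics/pour.png",im[:,:,::-1])
E
```

```text
[ 0.02 -0.42  2.43  2.24  0.22 -0.74] [ 0.02 -0.51  2.39  1.62  0.17 -0.11]
14.3083 [0.6108011  0.08968761 0.13471574] 0.05765074634201868 [ 0.89202782 -0.01273731 -2.56677248]
0.7 15.02 -1.9 0.0575
1.2 15.57 -2.5 0.0577
1.5 16.06 -3.02 0.0576
1.7 16.47 -2.4 0.058
1.9 16.88 -2.3 0.0577
2.1 17.28 -5.36 0.0576
2.3 17.69 -1.76 0.0575
2.6 18.18 -2.18 0.0579
2.8 18.59 -1.75 0.0577
```

View pics/pour.png

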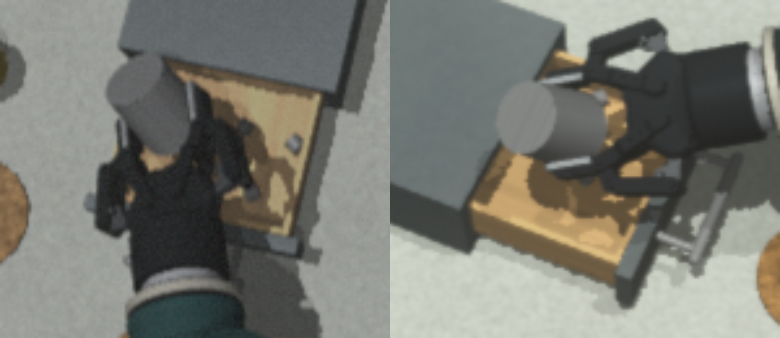

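The cup is inverted over the tray. At least two spacers are visible in it at about (243,128) and (293,143) in the crop, and the rest are hidden by the gripper. I'll tilt a little more, roll back after moving left, and count.

```bash
python3 - <<'E'
import pickle;from h import *
from cell import *
q=np.array(sense()["joint_pos"])
a=q.copy();a[5]+=.3;movej(a);dwell(.2)
# raise by shoulder, keep inverted, swing left clear of tray
b=a.copy();b[1]-=.2;movej(b)
print(sense()["position"])
c=b.copy();c[0]-=.0;c[1]-=.15;movej(c);print(sense()["position"],sense()["t"])
d={}
for n in("top","side"): d[n]=capture(n)
pickle.dump(d,open("d3.pkl","wb"))
im=np.hstack([cv2.resize(d["top"]["pixels"][190:320,170:320],None,fx=2.6,fy=2.6),cv2.resize(d["side"]["pixels"][220:350,220:370],None,fx=2.6,fy=2.6)])
cv2.imwrite("pics/pour2.png",im[:,:,::-1])
E
```

```text
[0.59904188 0.08831483 0.25627607]
[0.57481386 0.08771757 0.34358187] 20.275
```

View pics/pour2.png

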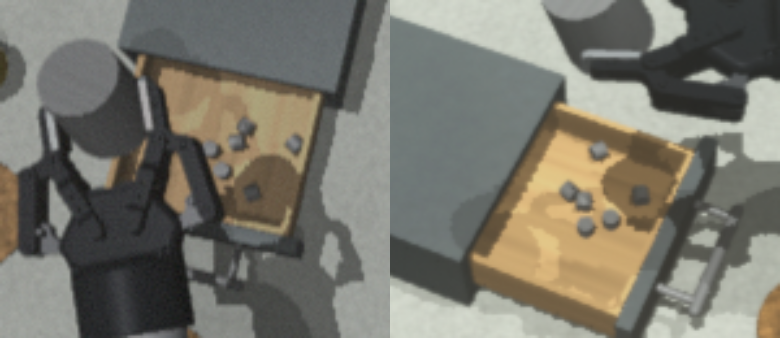

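All six spacers are visible in the tray in the side view, at about (598,150), (568,190), (584,201), (611,218), (586,226) and (641,194) in the crop. The drawer is still open. Now I'll return the cup.

```bash
python3 - <<'E'
import pickle;from h import *
from cell import *
p=.3;az=.5;g=np.array([.528,.2905,.048])
q=np.array(sense()["joint_pos"]);q[5]-=3.1;movej(q)
qh=ik(*pose(g+[0,0,.09],az,p,np.pi));print(np.round(qh,2));movej(qh)
r=move_linear(pose(g,az,p,np.pi)[0],v=.06,max_force=12)
s=sense();print(r,s["position"],s["force"],s["t"])
release();dwell(.2)
move_linear(pose(g+[0,0,.085],az,p,np.pi)[0],v=.1)
s=sense();print(s["t"])
q=np.array(s["joint_pos"]);q[1]-=.3;movej(q);q[0]-=.45;movej(q)
print(sense()["position"],sense()["t"])
d={}
for n in("top","side"): d[n]=capture(n)
pickle.dump(d,open("d4.pkl","wb"))
im=np.hstack([cv2.resize(d["top"]["pixels"][190:320,100:320],None,fx=1.8,fy=1.8),cv2.resize(d["side"]["pixels"][330:460,230:360],None,fx=1.8,fy=1.8)])
cv2.imwrite("pics/place.png",im[:,:,::-1])
E
```

```text
[ 0.43 -0.4   2.42  2.72  0.16 -1.18]
False [0.54405723 0.29926579 0.04283112] [-0.05354977  0.47628895 -1.26327446] 25.7667
27.3583
[0.59532557 0.03395271 0.3095935 ] 29.1167
```

View pics/place.png

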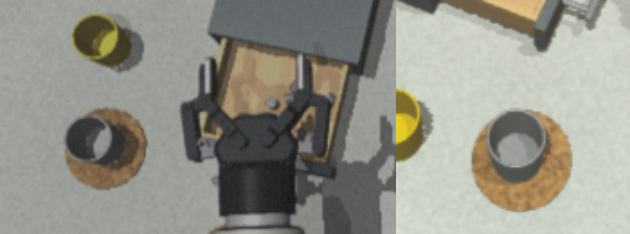

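The cup stands upright and empty on the coaster, with its rim at about (89,140) in the crop. Next I'll push the drawer by its handle with closed fingers.

```bash
python3 - <<'E'
import pickle;from h import *
from cell import *
yaw=-.2136;u=np.array([np.cos(yaw),np.sin(yaw),0]);H=np.array([.4667,.0806,.036])
gripper_close()
c=[(np.linalg.norm(np.array(q)-sense()["joint_pos"]),q,r) for r in(0,np.pi) if (q:=ik(*pose(H-.055*u+[0,0,.2],yaw,np.pi/2,r,0))) is not None]
_,q,r=min(c,key=lambda x:x[0]);print(np.round(sense()["joint_pos"],2),np.round(q,2),sense()["t"])
movej(q);print(sense()["position"])
print(move_linear(H-.055*u,v=.15,max_force=10),sense()["position"],sense()["t"])
print(move_linear(H+.165*u,v=.06,max_force=12));s=sense()
print(s["position"],(s["position"]-H)@u,s["force"],s["t"])
pickle.dump({n:capture(n) for n in("top","side")},open("d5.pkl","wb"))
E
```

```text
[-0.02 -0.69  2.43  2.75  0.17 -1.21] [ 0.16 -0.46  1.94 -0.    1.66 -1.2 ] 29.9833
[0.41288922 0.09244387 0.23581156]
False [0.41334846 0.0923269  0.03675315] 33.8083
True
[0.57990389 0.05600185 0.03521975] 0.11584553636377365 [-6.11151826  1.02134848  4.22581475] 36.325
```

```bash
python3 - <<'E'
import pickle;from h import *
from cell import *
yaw=-.2136;u=np.array([np.cos(yaw),np.sin(yaw),0]);H=np.array([.4667,.0806,.036])
print(move_linear(H+.14*u,v=.03,max_force=20));s=sense()
print((s["position"]-H)@u,s["force"],s["t"])
P=s["position"];move_linear(P-.06*u,v=.12);move_linear(P-.06*u+[0,0,.15],v=.15)
q=np.array(sense()["joint_pos"]);q[1]-=.3;movej(q);q[0]+=.0
d={n:capture(n) for n in("top","side")};print(sense()["t"])
im=np.hstack([cv2.resize(d["top"]["pixels"][100:320,110:330],None,fx=1.8,fy=1.8),cv2.resize(d["side"]["pixels"][210:430,150:370],None,fx=1.8,fy=1.8)])
cv2.imwrite("pics/end.png",im[:,:,::-1])
E
```

```text
True
0.11571686325782951 [-3.84525132  0.66185547  2.37564094] 36.7083
39.2833
```

View pics/end.png

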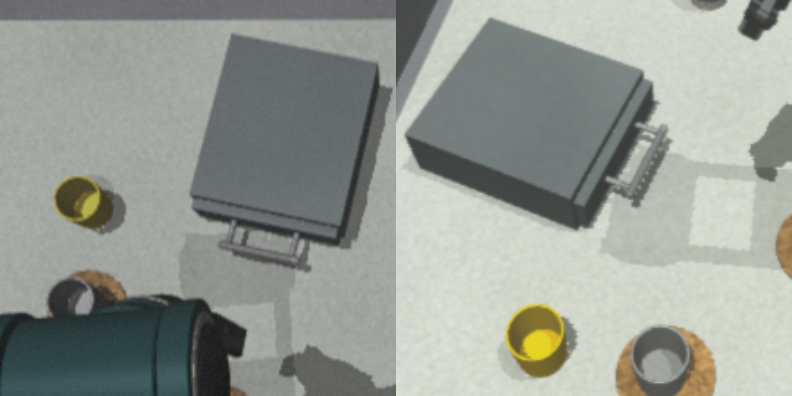

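The drawer panel is flush against the organiser (seam at about (270,215) in the crop), and a second push found the hard stop with no further travel. The cup stands empty on its coaster at about (660,358). I'll hand in.

```bash
python3 -c "
from cell import *
print(hand_in())"
```

```text
the job is handed in; nothing more can be done
None
```

I handed the job in at about 39 s of robot time: all six spacers were seen in the tray before I pushed the drawer shut to its stop, the empty cup stands upright on its coaster, and I did not touch the bottle or screwdriver; no verdict was returned.

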